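Pump up the sample filtration vessel

ROBOT

A 6-joint arm with a two-finger parallel gripper is mounted at the origin on the work surface. World frame = base frame: x ahead of the robot, y to its left, z up, the work surface at z = 0. Lengths are in m, angles in degrees, forces in N, time in s.
With the tool pointing down it reaches from about 0.35 to 0.875 m from the base axis. Payload 4.2 kg.
Tool frame: the origin (TCP) lies at the very end of the fingers, on their centre line; the grasp point (between the pads) lies 19 mm behind it; z points along the fingers, y is the line along which they close (so a half turn about z gives the same grasp; the last joint's range is limited). The gripper opens to 87 mm and grips with 3 to 60 N. Pads are 19 mm wide; open, the fingers measure 117 mm over their backs; the gripper's body (75 mm by 190 mm) begins 51 mm behind the grasp point.
Start: joints at [82.426, 22.042, 0.453, 0, -68.411, -14.817], TCP at [0.238, 0.578, 0.223] pointing down, gripper open.
Joint ranges: [-179.83, 179.83], [-69.29, 118.12], [-61.27, 80.66], [-181.25, 117.63], [-171.15, -9.14], [-177.46, 177.46]. Speed limits (degrees/s): [159.86, 159.86, 180, 180, 180, 180].

INTERFACE

Orientations are given as a 3x3 rotation matrix whose columns are the frame's x, y, z axes.
In Python, from station import monitor, cams, ticket gives the robot as it stands.
- The arm moves only by the tool drive_tool, never from a script. Its argument "moves" is a list of rows, each an object with "delta_pos": the shift along the tool's x, y, z in mm, a list of three; "turn": the turn about the tool's z in rad; "claw": the opening, from 0 (shut) to 1 (fully open). A call has 1 to 12 rows; each row shifts and turns the commanded pose from where the row before left it, along the tool's axes as they then stand; what a row does not reach is not made up. A row lasts 1/8 s, in which the tool goes at most 62.5 mm and 10.7 degrees, less where a joint would pass 70% of its speed; a pose out of reach is approached as far as the arm can. A call is refused whole if a number of a shift passes 62.5 or a number of a turn 0.188, either way. A call with a gripper value outside its range is refused whole. The fingers move at their own pace and stop on an object; the grip force is fixed at half the most. Time passes only in rows, so rows that do not move let the fingers close. It gives the time, the measured TCP pose, the force, the opening and the grip force at its end, in the units of the state.
- monitor.sense(): the state, without advancing time (a new reading comes with each control period).
- cams.capture(name): name is "scene" or "side" or "wrist"; returns a dict with "color" (384x512x3 uint8, red, green, blue), "range_z" (384x512 float32, m along the optical axis (not along the pixel's ray), 0 where there is no reading), "vertical_fov" (degrees; the focal length in pixels is half the picture's height over the tangent of half this angle, whatever the lens; pixels are square), "cx", "cy" (the principal point, pixels), "extrinsics" (4x4, takes a point from camera to world coordinates). Camera axes: x right, y down, z forward; pixel columns grow to the right and rows downward; lengths in m; the calibration is good to about 2 mm. A picture is of the moment at which its call begins.
- ticket.finish_job(): hands the job in; it is judged then, once.
The state is a dict: "time_s": time; "joints": joint angles; "joint_velocities": joint speeds; "effort": joint torques, N m; "tcp_pos": TCP position; "ee_rot": TCP orientation; "wrist_force": force on the tool from outside, world axes, zero at the start; "moment": the same for the moment, N m; "gripper_width": opening from 0.0 (shut) to 1.0 (fully open); "gripper_force": force on a finger pad.
Only numpy, scipy, OpenCV 4.12 (cv2) and the standard library are available. Lean on these libraries where they do the work, as an engineer would, in place of code of your own. Each camera call takes 0.05 s, during which the arm holds its last target. There are 200 camera calls.

TASK

Get the steel pressure vessel ready for filtering: with a fingertip push the yellow vent lever on its lid round to fully closed, then press the blue pump plunger down with the fingertips and let it spring up, again and again with good full strokes, until the red indicator pin has popped fully out and its green band shows. Leave the plunger up and the vent closed. Do not touch the pin, keep the arm and hand behind the fingers off the vessel, and leave the flask, the bottles and the membrane box where they stand.

Things in the scene. Friction and masses are not known exactly. Their poses are not given: they have to be found in the camera images.
- vessel: Stainless pressure pot with a clamped lid, on a 150 mm square base plate bolted to the bench: it cannot move. 128 mm across the lid flange, 146 mm over its four wing nuts (tops 206 mm up). Origin on the vertical centre line at the underside; z up. Lid top 196 mm up. On the lid: pump at x = y = 0, indicator pin at x = +43 mm, y = 0, vent valve at x = 0, y = -44 mm. Low outlet with disc filter at x = 55 to 126 mm.
- plunger_top (a point): Centre of the top of the blue mushroom knob (46 mm across, 22 mm high) of the pump plunger, on the vessel's centre line, 284.5 mm up when the plunger is up; moves down with the plunger.
- plunger_travel (a joint): Pump plunger: 0 = up, 0.030 m = fully down (hard stop). A spring of 220 N/m with 4 N preload and air damping (about 25 N s/m) push it up, so about 12 N are needed at the bottom; let go, it comes up by itself in about 0.4 s. Four to six full strokes with the vent closed bring the pin out; a stroke of under 22 mm between top and bottom may pump nothing, and nor does any stroke with the vent open.
- indicator_pin: Pop-up pressure indicator: red pin of 12 mm diameter with a green band at its foot, in a brass collar on the lid (collar top 210 mm above the bench). Origin on the pin's axis, level with the collar top when the pin is in; the pin's head stands 2 mm above it. Not to be touched.
- pin_travel (a joint): How far the indicator pin has come out: 0 = right in, 0.018 m = fully out, the green band above the collar. It may start up to about 3 mm out, rises about 3 mm with each full stroke while the vent is closed (the first and last 1 to 5 mm), stays up between strokes and stops at 18 mm however often one pumps.
- vent_turn (a joint): Vent valve lever, turns about the vertical: 0 = open, lever pointing radially out from the vessel (vessel -y); 1.57 rad = closed (stop), lever pointing along vessel +x. Grows counter-clockwise seen from above. Stays where it is left; about 0.05 N m to turn. It may start partly turned, up to about 0.4.
- vent_tip (a point): Outer end of the yellow vent lever, at mid-height, 52 mm from the vent axis; turns with it. The yellow sleeve (13 mm wide, 8 mm high, its mid-height 254 mm above the bench) covers 14 to 54 mm from the axis.
- vent_axis (a point): Point on the vent valve's vertical turning axis at the lever's mid-height. The brass valve body below it ends 247 mm above the bench and is 20 mm square; its riser goes down to the lid. Fixed on the vessel.
- flask: Stoppered glass volumetric flask, 64 mm across the bulb, 172 mm tall, loose. Origin under its centre. Leave alone.
- white_bottle: White round bottle with red cap, 68 mm across, about 125 mm tall, loose. Origin under its centre. Leave alone.
- amber_bottle: Amber glass bottle with black cap, 56 mm across, about 105 mm tall, loose. Origin under its centre. Leave alone.
- membrane_box: Round clear box with blue lid, 64 mm across, 30 mm tall, loose. Origin under its centre. Leave alone.

How it is judged (in metres and radians):
On the way, in this order (a step that is already met when the one before it is completed fails the run):
1. the vent lever is turned fully closed while the pin is still in (value of joint vent_turn above 1.4 rad and value of joint pin_travel below 0.005 m), for 0.2 s.
2. the plunger is pressed well down (value of joint plunger_travel above 0.015 m), for 0.02 s.
3. the indicator pin has popped fully out (value of joint pin_travel above 0.016 m), for 0.2 s.
At the end, for the whole second after the job is handed in: The indicator pin is at least 16 mm out (of 18), the vent lever within 0.17 rad of its closed stop and the plunger within 3 mm of fully up (value of joint pin_travel above 0.016 m and value of joint vent_turn above 1.4 rad and value of joint plunger_travel below 0.003 m); the robot touches nothing.
It fails at once if the arm or the hand behind the fingers bears on the vessel or its parts (contact force between the arm and vessel above 5 N).
It fails at once if the robot touches the indicator pin (contact force between any of the fingers, the arm and indicator_pin above 0.5 N).
It fails at once if a bystander is moved more than 15 mm or tipped (distance of any of flask, white_bottle, amber_bottle, membrane_box from where it was at the start of the episode above 0.015 m or angle between any of flask, white_bottle, amber_bottle, membrane_box's own z axis and vertical above 0.2 rad).
It also fails if it takes over 51 s, if anything falls off the work surface, if the arm or the gripper's body presses on something with over 40 N, if the wrist force passes 120 N, or if a joint passes its speed limit or range.

## Working session

There is one attempt and no reset: what is moved stays moved. The work goes in short steps, Python scripts to look and compute and a tool call to move; the robot and the scene stay as the last step left them, time stands still between calls to the robot, and variables do not carry over. Pictures are saved under pics/ and viewed, at most 10 in all, crops included, and the job is handed in when it is done.

Besides the shell and the picture viewer there is one more tool, called after "Emit:" by a JSON object that holds its "fn" and its "kwargs", one argument or row to a line. drive_tool: Moves the arm, as the interface text tells. Its arguments: {"type":"object","properties":{"moves":{"type":"array","items":{"type":"object","properties":{"delta_pos":{"type":"array","items":{"type":"number"}},"turn":{"type":"number"},"claw":{"type":"number"}}}}},"required":["moves"]}

```bash
mkdir -p pics; cat > h.py <<'E'
from station import monitor, cams, ticket
import numpy as np, cv2
def cap(n):
    d=cams.capture(n); h=d["color"].shape[0]
    f=h/2/np.tan(np.radians(d["vertical_fov"])/2)
    v,u=np.indices(d["range_z"].shape); z=d["range_z"]
    P=np.stack([(u-d["cx"])/f*z,(v-d["cy"])/f*z,z],-1)
    E=d["extrinsics"]; W=P@E[:3,:3].T+E[:3,3]
    W[z==0]=np.nan
    return d,W
E
python3 - <<'E'
from h import *
ims=[]
for n in("scene","side"):
    d,W=cap(n); ims.append(d["color"]); np.save(n+"W.npy",W); cv2.imwrite(n+".png",d["color"][:,:,::-1])
    hsv=cv2.cvtColor(d["color"],cv2.COLOR_RGB2HSV)
    print(n,d["extrinsics"][:3].round(3).tolist())
    for nm,lo,hi in(("yellow",(22,120,100),(35,255,255)),("blue",(100,120,60),(125,255,255)),("red",(0,150,80),(6,255,255))):
        m=cv2.inRange(hsv,lo,hi); k,l,s,c=cv2.connectedComponentsWithStats(m)
        for i in range(1,k):
            if s[i,4]>25:
                p=W[l==i]; print(nm,s[i].tolist(),np.nanmedian(p,0).round(4),np.nanmin(p,0).round(3),np.nanmax(p,0).round(3))
cv2.imwrite("pics/a.png",cv2.resize(np.vstack(ims)[:,:,::-1],(400*1,600)) )
cv2.imwrite("pics/scene.png",ims[0][:,:,::-1]);cv2.imwrite("pics/side.png",ims[1][:,:,::-1])
s=monitor.sense();print(s["ee_rot"],s["time_s"],s["gripper_width"])
E
```

```text
scene [[-0.405, 0.56, -0.723, 1.215], [0.914, 0.245, -0.322, 0.309], [-0.003, -0.791, -0.612, 0.686]]
yellow [196, 147, 17, 6, 74] [ 0.5825 -0.1165  0.2568] [ 0.179 -0.4   -0.002] [ 0.591 -0.094  0.259]
yellow [70, 207, 10, 9, 39] [ 0.7081 -0.4952  0.0294] [ 0.694 -0.536  0.016] [ 0.713 -0.49   0.047]
yellow [39, 209, 10, 9, 38] [ 0.752  -0.5739  0.0278] [ 0.739 -0.618  0.014] [ 0.756 -0.569  0.048]
yellow [49, 208, 11, 9, 45] [ 0.7367 -0.548   0.0281] [ 0.724 -0.591  0.014] [ 0.744 -0.541  0.048]
yellow [59, 208, 11, 9, 42] [ 0.7234 -0.5212  0.0279] [ 0.709 -0.564  0.013] [ 0.728 -0.514  0.048]
yellow [31, 210, 8, 8, 29] [ 0.7665 -0.5983  0.0339] [ 0.762 -0.603  0.015] [ 0.77  -0.595  0.046]
blue [123, 71, 19, 6, 86] [-0.1684 -1.0022  0.1019] [-0.202 -1.048  0.096] [-0.141 -0.955  0.109]
blue [60, 98, 24, 8, 139] [ 0.2276 -0.9962  0.1012] [ 0.189 -1.051  0.094] [ 0.26  -0.948  0.107]
blue [223, 141, 20, 14, 232] [ 0.5819 -0.0349  0.2808] [ 0.087 -0.314 -0.002] [ 0.599 -0.015  0.285]
blue [19, 188, 64, 22, 441] [ 0.7405 -0.5495  0.0664] [ 0.585 -0.632 -0.002] [ 0.793 -0.468  0.086]
b
[... 937 characters left out ...]
 -0.27   0.023] [ 0.619 -0.209  0.035]
blue [419, 354, 18, 30, 253] [ 0.6944 -0.4927  0.0672] [ 0.66  -0.511 -0.003] [ 0.763 -0.468  0.113]
blue [444, 364, 8, 7, 41] [ 0.731  -0.5132  0.0674] [ 0.711 -0.521 -0.002] [ 0.78  -0.506  0.11 ]
blue [461, 373, 8, 6, 35] [ 0.7471 -0.5413  0.0679] [ 0.726 -0.547 -0.002] [ 0.798 -0.536  0.113]
blue [438, 379, 10, 5, 37] [ 0.7025 -0.5267  0.0675] [ 0.676 -0.534  0.064] [ 0.71  -0.523  0.107]
red [208, 179, 9, 10, 77] [0.5397 0.1374 0.1246] [0.527 0.127 0.114] [0.553 0.154 0.13 ]
[[ 9.24551877e-01 -3.81055653e-01 -6.44853352e-04]
 [-3.81056178e-01 -9.24549956e-01 -1.88878882e-03]
 [ 1.23534516e-04  1.99200860e-03 -9.99998008e-01]] 0.1 0.9983723836868572
```

View pics/scene.png

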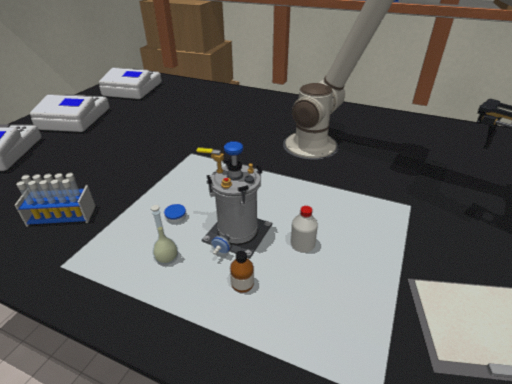

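View pics/side.png

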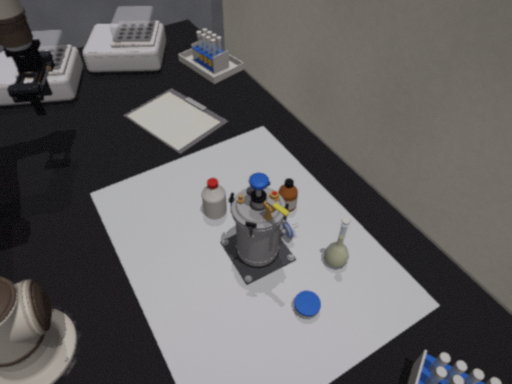

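The vessel stands at scene px (236,205) and side px (258,230). The blue knob is on top, and the yellow lever is at scene (209,151) and side (279,208). The bottles, flask and box stand around the vessel at bench height.

```bash
python3 - <<'E'
from h import *
out=[]
for n,box in(("scene",(180,125,90,75)),("side",(220,160,85,75))):
    W=np.load(n+"W.npy"); im=cv2.imread(n+".png"); hsv=cv2.cvtColor(im,cv2.COLOR_BGR2HSV)
    z=W[...,2]; near=np.hypot(W[...,0]-.575,W[...,1]+.05)<.13
    y=W[(cv2.inRange(hsv,(22,100,80),(35,255,255))>0)&near&(z>.245)&(z<.265)]
    c=y.mean(0); u,s,vt=np.linalg.svd(y[:,:2]-c[:2]); t=(y[:,:2]-c[:2])@vt[0]
    print(n,"lever c",c.round(4),"dir",vt[0].round(3),t.min().round(3),t.max().round(3),len(y))
    b=W[(cv2.inRange(hsv,(100,100,40),(125,255,255))>0)&near&(z>.262)]
    (cc,r)=cv2.minEnclosingCircle(b[:,:2].astype(np.float32)); print("knob",np.round(cc,4),round(r,4),b[:,2].max().round(4))
    l=W[near&(z>.19)&(z<.2)]; (cc,r)=cv2.minEnclosingCircle(l[:,:2].astype(np.float32));print("lid",np.round(cc,4),r)
    r_=W[((cv2.inRange(hsv,(0,120,60),(10,255,255))>0))&near&(z>.2)]; print("red/brass",r_.round(3)[:30:3].tolist())
    x,yy,w,h=box; out.append(cv2.resize(im[yy:yy+h,x:x+w],(400,400*h//w),interpolation=cv2.INTER_CUBIC)[:330])
cv2.imwrite("pics/crop.png",np.hstack(out))
E
```

```text
scene lever c [ 0.5832 -0.1139  0.2564] dir [-0.245  0.97 ] -0.019 0.019 67
knob [ 0.5765 -0.0368] 0.0228 0.2854
lid [ 0.5763 -0.0373] 0.07110613584518433
red/brass [[0.592, -0.046, 0.201], [0.612, -0.04, 0.212], [0.619, -0.041, 0.214], [0.617, -0.035, 0.214], [0.618, -0.034, 0.212]]
side lever c [ 0.5783 -0.1181  0.2572] dir [ 0.248 -0.969] -0.021 0.019 98
knob [ 0.5712 -0.0418] 0.0214 0.2864
lid [ 0.5692 -0.0441] 0.07046960294246674
red/brass [[0.616, -0.035, 0.213], [0.612, -0.038, 0.214], [0.618, -0.042, 0.214], [0.612, -0.041, 0.213], [0.619, -0.044, 0.213], [0.614, -0.047, 0.214]]
```

View pics/crop.png

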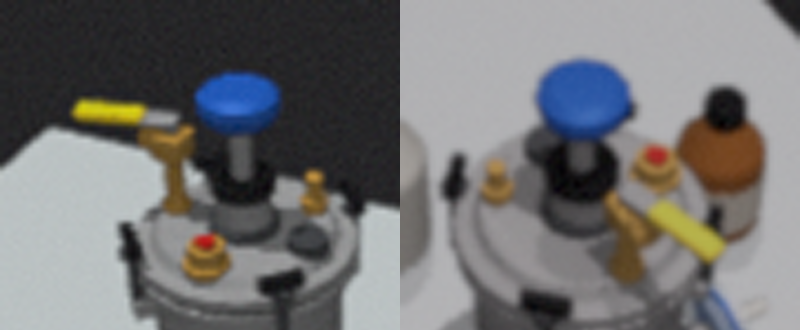

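Crops: knob at left (237,100) / right (583,95); yellow lever at left (110,112) / right (685,230), slightly turned from radial. The red pin is in, at left (205,243) / right (657,157). So the vessel centre is about (0.574,-0.040) with yaw about 0, and the lever is at about 0.25 rad.

```bash
python3 - <<'E'
from h import *
s=monitor.sense(); p=np.array(s["tcp_pos"]);R=np.array(s["ee_rot"]);yaw=np.arctan2(R[1,0],R[0,0])
n=14; goal=np.array([.553,-.130]); yg=np.radians(-166); d=(goal-p[:2])/n*1000; t=-(yg-yaw)/n
print(p,np.degrees(yaw),t)
for i in range(n):
    y=yaw-t*i; x=np.array([np.cos(y),np.sin(y)]); yy=np.array([np.sin(y),-np.cos(y)])
    print(round(d@x,1),round(d@yy,1))
E
```

```text
[0.23787637 0.57736907 0.22156318] -22.39912029680505 0.1790220113986464
40.1 38.1
46.2 30.4
50.9 21.7
53.9 12.3
55.3 2.5
54.8 -7.4
52.6 -17.1
48.7 -26.1
43.3 -34.4
36.5 -41.6
28.5 -47.4
19.6 -51.7
10.1 -54.4
0.2 -55.3
```

Emit:
{"fn": "drive_tool", "kwargs": {
  "moves": [
    {"delta_pos": [0,0,-50],"turn": 0,"claw": 0},
    {"delta_pos": [0,0,-50],"turn": 0,"claw": 0},
    {"delta_pos": [40.1,38.1,0],"turn": 0.179,"claw": 0},
    {"delta_pos": [46.2,30.4,0],"turn": 0.179,"claw": 0},
    {"delta_pos": [50.9,21.7,0],"turn": 0.179,"claw": 0},
    {"delta_pos": [53.9,12.3,0],"turn": 0.179,"claw": 0},
    {"delta_pos": [55.3,2.5,0],"turn": 0.179,"claw": 0},
    {"delta_pos": [54.8,-7.4,0],"turn": 0.179,"claw": 0},
    {"delta_pos": [52.6,-17.1,0],"turn": 0.179,"claw": 0},
    {"delta_pos": [48.7,-26.1,0],"turn": 0.179,"claw": 0},
    {"delta_pos": [43.3,-34.4,0],"turn": 0.179,"claw": 0}
  ]
}}

```text
time_s: 1.48
tcp_pos: [0.4408, 0.1214, 0.3224]
ee_rot: [[-0.423, -0.906, -0.0], [-0.906, 0.423, 0.0], [-0.0, 0.0, -1.0]]
wrist_force: [0.2, 0.5, -0.7]
gripper_width: 0.006
gripper_force: 0.0
```

Emit:
{"fn": "drive_tool", "kwargs": {
  "moves": [
    {"delta_pos": [36.5,-41.6,0],"turn": 0.179,"claw": 0},
    {"delta_pos": [28.5,-47.4,0],"turn": 0.179,"claw": 0},
    {"delta_pos": [19.6,-51.7,0],"turn": 0.179,"claw": 0},
    {"delta_pos": [10.1,-54.4,0],"turn": 0.179,"claw": 0},
    {"delta_pos": [0.2,-55.3,0],"turn": 0.179,"claw": 0},
    {"delta_pos": [0,0,0],"turn": 0,"claw": 0},
    {"delta_pos": [0,0,0],"turn": 0,"claw": 0}
  ]
}}

```text
time_s: 2.35
tcp_pos: [0.553, -0.1294, 0.3219]
ee_rot: [[-0.97, -0.242, -0.001], [-0.242, 0.97, 0.0], [0.001, 0.001, -1.0]]
wrist_force: [0.6, 0.3, -0.5]
gripper_width: 0.0
gripper_force: 0.0
```

```bash
python3 - <<'E'
from h import *
s=monitor.sense(); R=np.array(s["ee_rot"]);print(s["time_s"],s["tcp_pos"],np.degrees(np.arctan2(R[1,0],R[0,0])),s["joints"],s["wrist_force"],s["gripper_width"])
d,W=cap("wrist"); im=d["color"]; cv2.imwrite("pics/w1.png",im[:,:,::-1]); print(d["extrinsics"][:3].round(3).tolist())
hsv=cv2.cvtColor(im,cv2.COLOR_RGB2HSV); z=W[...,2]
y=W[(cv2.inRange(hsv,(22,100,80),(35,255,255))>0)&(z>.25)&(z<.265)]
if len(y):
    (c,wh,a)=cv2.minAreaRect((y[:,:2]*1000).astype(np.float32)); print("lever",c,wh,a,np.median(y[:,2]),cv2.boxPoints((c,wh,a)).round(1).tolist())
b=W[(cv2.inRange(hsv,(100,100,40),(125,255,255))>0)&(z>.262)&(z<.3)]
if len(b): print("knob",cv2.minEnclosingCircle((b[:,:2]*1000).astype(np.float32)),b[:,2].max())
r=W[(cv2.inRange(hsv,(0,150,60),(6,255,255))>0)&(z>.2)]
if len(r): print("pin",np.median(r,0))
E
```

```text
2.35 [ 0.55301969 -0.12937397  0.32188097] -165.97594769512682 [ 3.16125726e+00  1.34752226e+01  2.32888585e+00 -2.39769581e-02
 -7.89326718e+01 -7.91326103e+01] [ 0.57639477  0.34560719 -0.51890613] 3.360331544536881e-05
[[-0.241, 0.943, 0.231, 0.489], [0.97, 0.234, 0.059, -0.145], [0.001, 0.238, -0.971, 0.484]]
knob ((574.7625732421875, -21.820690155029297), 8.588872909545898) 0.284521982971534
```

View pics/w1.png

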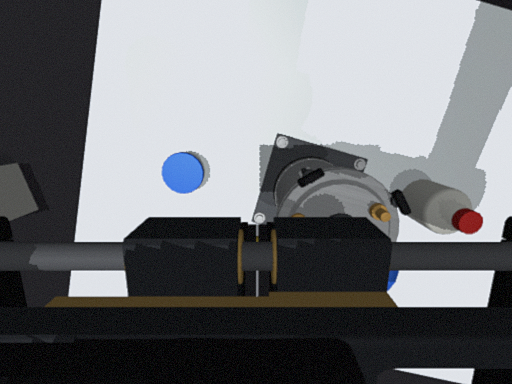

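Wrist view: the fingers hide the lever. Only the lid's nuts, the membrane box (183,172) and the white bottle (450,215) show, so I'll rely on the scene estimates. Descending beside the lever.

Emit:
{"fn": "drive_tool", "kwargs": {
  "moves": [
    {"delta_pos": [0,0,38],"turn": 0,"claw": 0},
    {"delta_pos": [0,0,38],"turn": 0,"claw": 0},
    {"delta_pos": [0,0,0],"turn": 0,"claw": 0},
    {"delta_pos": [-6,0,0],"turn": 0,"claw": 0},
    {"delta_pos": [-6,0,0],"turn": 0,"claw": 0},
    {"delta_pos": [0,0,0],"turn": 0,"claw": 0}
  ]
}}

```text
time_s: 3.15
tcp_pos: [0.5661, -0.1262, 0.2477]
ee_rot: [[-0.97, -0.243, 0.002], [-0.243, 0.97, 0.0], [-0.002, -0.001, -1.0]]
wrist_force: [0.7, -0.6, -0.3]
gripper_width: 0.004
gripper_force: 0.0
```

```bash
python3 - <<'E'
from h import *
s=monitor.sense(); print(s["time_s"],s["tcp_pos"],s["wrist_force"])
out=[]
for n,(x,y,w,h) in(("scene",(180,105,90,75)),("side",(220,160,85,75))):
    d,W=cap(n); out.append(cv2.resize(d["color"][y:y+h,x:x+w,::-1],(400,330),interpolation=cv2.INTER_CUBIC))
cv2.imwrite("pics/c2.png",np.hstack(out))
E
```

```text
3.15 [ 0.56606843 -0.12619378  0.2476757 ] [ 0.72646864 -0.5966857  -0.28538477]
```

View pics/c2.png

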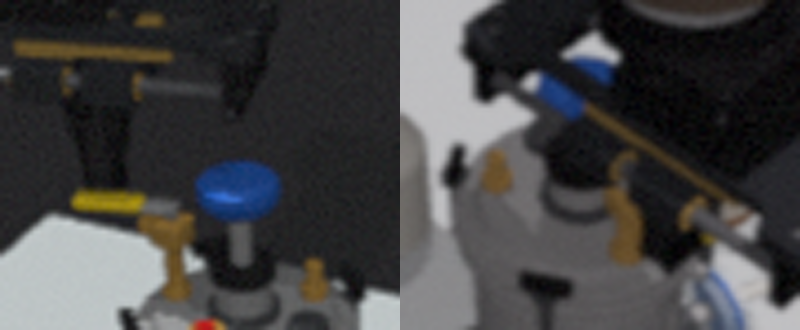

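Left crop: the fingertip is just behind the yellow lever (105,200), overlapping it in height. Right crop: the hand is clear of the knob. Pushing round along the arc.

Emit:
{"fn": "drive_tool", "kwargs": {
  "moves": [
    {"delta_pos": [-2,0,0],"turn": 0,"claw": 0},
    {"delta_pos": [-6.2,-1.9,0],"turn": -0.15,"claw": 0},
    {"delta_pos": [-6.2,-1.9,0],"turn": -0.15,"claw": 0},
    {"delta_pos": [-6.2,-1.9,0],"turn": -0.15,"claw": 0},
    {"delta_pos": [-6.2,-1.9,0],"turn": -0.15,"claw": 0},
    {"delta_pos": [-6.2,-1.9,0],"turn": -0.15,"claw": 0},
    {"delta_pos": [-6.2,-1.9,0],"turn": -0.15,"claw": 0},
    {"delta_pos": [-6.2,-1.9,0],"turn": -0.15,"claw": 0},
    {"delta_pos": [0,0,0],"turn": 0,"claw": 0}
  ]
}}

```text
time_s: 4.38
tcp_pos: [0.6073, -0.1094, 0.2467]
ee_rot: [[-0.274, -0.962, 0.0], [-0.962, 0.274, -0.001], [0.0, -0.001, -1.0]]
wrist_force: [1.9, -0.9, 0.7]
gripper_width: 0.007
gripper_force: 0.5
```

```bash
cat > look.py <<'E'
from h import *
import sys
s=monitor.sense(); R=np.array(s["ee_rot"]); print(s["time_s"],s["tcp_pos"],np.degrees(np.arctan2(R[1,0],R[0,0])),s["wrist_force"],s["joints"].round(0))
out=[]
for n,(x,y,w,h) in(("scene",(180,105,90,75)),("side",(220,160,85,75))):
    d,W=cap(n); im=d["color"]; out.append(cv2.resize(im[y:y+h,x:x+w,::-1],(400,330),interpolation=cv2.INTER_CUBIC))
    hsv=cv2.cvtColor(im,cv2.COLOR_RGB2HSV);z=W[...,2];near=np.hypot(W[...,0]-.575,W[...,1]+.05)<.13
    q=W[(cv2.inRange(hsv,(22,100,80),(35,255,255))>0)&near&(z>.245)&(z<.265)]
    if len(q)>8:
        c=q.mean(0); u,_,vt=np.linalg.svd(q[:,:2]-c[:2]); v=vt[0]*np.sign(vt[0][0]); print(n,"lever c",c.round(4),"turn by dir",np.arctan2(v[0],-v[1]).round(3),"by centre",np.arctan2(c[0]-.5725,-.083-c[1]).round(3),len(q))
    b=W[(cv2.inRange(hsv,(100,100,40),(125,255,255))>0)&near&(z>.23)]
    if len(b): print("knob top",np.percentile(b[:,2],95).round(4),len(b))
    r=W[((cv2.inRange(hsv,(0,150,70),(6,255,255))>0))&near&(z>.2)]
    if len(r): print("pin top",r[:,2].max().round(4),len(r))
if len(sys.argv)>1: cv2.imwrite("pics/%s.png"%sys.argv[1],np.hstack(out))
E
python3 look.py c3
```

```text
4.375 [ 0.60727011 -0.10944841  0.24667367] -105.9100123401944 [ 1.88682989 -0.94465737  0.74507206] [  5.  20.   1.   0. -71. -21.]
scene lever c [ 0.6062 -0.0882  0.2565] turn by dir 1.303 by centre 1.417 67
knob top 0.2846 211
pin top 0.2154 8
side lever c [ 0.5925 -0.0906  0.2571] turn by dir 1.02 by centre 1.21 37
knob top 0.3601 30
```

Emit:
{"fn": "drive_tool", "kwargs": {
  "moves": [
    {"delta_pos": [-6.2,-1.9,0],"turn": -0.15,"claw": 0},
    {"delta_pos": [-5,-1,0],"turn": -0.12,"claw": 0},
    {"delta_pos": [0,0,0],"turn": 0,"claw": 0}
  ]
}}

```text
time_s: 4.85
tcp_pos: [0.6123, -0.1012, 0.2468]
ee_rot: [[-0.008, -1.0, 0.0], [-1.0, 0.008, -0.004], [0.004, -0.0, -1.0]]
wrist_force: [1.7, -8.2, -1.3]
gripper_width: 0.004
gripper_force: 3.7
```

```bash
python3 look.py c4
```

```text
4.85 [ 0.61225146 -0.10115892  0.24678163] -90.46637313151415 [ 1.67250009 -8.16738728 -1.32851923] [  6.  21.   2.   0. -71.  -6.]
scene lever c [ 0.606  -0.0811  0.2564] turn by dir 1.598 by centre 1.628 64
knob top 0.2847 211
pin top 0.2143 10
side lever c [ 0.595  -0.0877  0.2572] turn by dir 1.63 by centre 1.364 33
knob top 0.4919 7
```

Lever at about 1.6 rad by direction, with 8 N against the stop, so it is closed. Backing off, then moving over the knob.

Emit:
{"fn": "drive_tool", "kwargs": {
  "moves": [
    {"delta_pos": [0,0,0],"turn": 0,"claw": 0},
    {"delta_pos": [12,0,0],"turn": 0,"claw": 0},
    {"delta_pos": [0,0,-50],"turn": 0,"claw": 0},
    {"delta_pos": [0,0,-10],"turn": 0,"claw": 0},
    {"delta_pos": [0,0,0],"turn": 0,"claw": 0}
  ]
}}

```text
time_s: 5.58
tcp_pos: [0.612, -0.1108, 0.3072]
ee_rot: [[-0.007, -1.0, 0.002], [-1.0, 0.007, 0.001], [-0.001, -0.002, -1.0]]
wrist_force: [-0.0, -0.5, -0.7]
gripper_width: 0.004
gripper_force: 0.0
```

```bash
python3 look.py c5
```

```text
5.575 [ 0.61203226 -0.11077642  0.30716548] -90.38609654687191 [-0.01020031 -0.50237783 -0.71546069] [  5.  19.   8.  -0. -79.  -5.]
scene lever c [ 0.6057 -0.0812  0.2563] turn by dir 1.585 by centre 1.624 63
knob top 0.2847 210
pin top 0.2139 10
side lever c [ 0.6038 -0.0864  0.2575] turn by dir 1.53 by centre 1.463 87
knob top 0.3781 171
pin top 0.2144 6
```

View pics/c5.png

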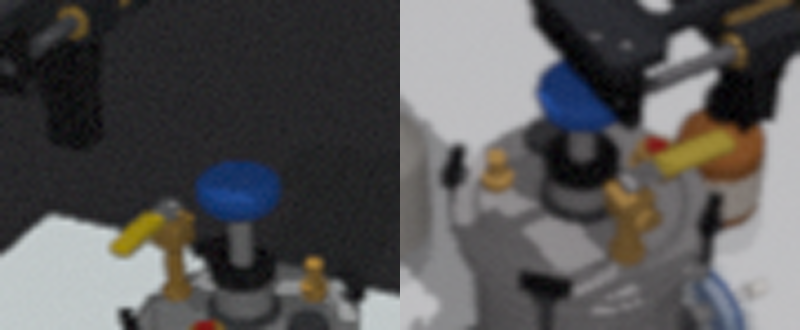

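The lever (left crop (140,232), right (695,150)) now points along vessel +x and the pin is still in. Moving over the knob and doing the first stroke.

Emit:
{"fn": "drive_tool", "kwargs": {
  "moves": [
    {"delta_pos": [-36,19,0],"turn": 0,"claw": 0},
    {"delta_pos": [-35,19,0],"turn": 0,"claw": 0},
    {"delta_pos": [0,0,0],"turn": 0,"claw": 0},
    {"delta_pos": [0,0,19],"turn": 0,"claw": 0},
    {"delta_pos": [0,0,10],"turn": 0,"claw": 0},
    {"delta_pos": [0,0,10],"turn": 0,"claw": 0},
    {"delta_pos": [0,0,10],"turn": 0,"claw": 0},
    {"delta_pos": [0,0,6],"turn": 0,"claw": 0},
    {"delta_pos": [0,0,0],"turn": 0,"claw": 0},
    {"delta_pos": [0,0,0],"turn": 0,"claw": 0}
  ]
}}

```text
time_s: 6.92
tcp_pos: [0.5746, -0.0397, 0.2545]
ee_rot: [[-0.006, -1.0, 0.002], [-1.0, 0.006, 0.0], [-0.0, -0.002, -1.0]]
wrist_force: [-6.2, 4.4, 12.7]
gripper_width: 0.007
gripper_force: 6.7
```

Full stroke at z = 0.2545 with 12.7 N. Repeating.

Emit:
{"fn": "drive_tool", "kwargs": {
  "moves": [
    {"delta_pos": [0,0,-42],"turn": 0,"claw": 0},
    {"delta_pos": [0,0,0],"turn": 0,"claw": 0},
    {"delta_pos": [0,0,0],"turn": 0,"claw": 0},
    {"delta_pos": [0,0,0],"turn": 0,"claw": 0},
    {"delta_pos": [0,0,14],"turn": 0,"claw": 0},
    {"delta_pos": [0,0,14],"turn": 0,"claw": 0},
    {"delta_pos": [0,0,14],"turn": 0,"claw": 0},
    {"delta_pos": [0,0,0],"turn": 0,"claw": 0},
    {"delta_pos": [0,0,0],"turn": 0,"claw": 0}
  ]
}}

```text
time_s: 8.05
tcp_pos: [0.5752, -0.04, 0.2545]
ee_rot: [[-0.005, -1.0, 0.004], [-1.0, 0.005, -0.001], [0.001, -0.004, -1.0]]
wrist_force: [-3.0, 1.2, 14.0]
gripper_width: 0.004
gripper_force: 6.8
```

Emit:
{"fn": "drive_tool", "kwargs": {
  "moves": [
    {"delta_pos": [0,0,-42],"turn": 0,"claw": 0},
    {"delta_pos": [0,0,0],"turn": 0,"claw": 0},
    {"delta_pos": [0,0,0],"turn": 0,"claw": 0},
    {"delta_pos": [0,0,0],"turn": 0,"claw": 0},
    {"delta_pos": [0,0,0],"turn": 0,"claw": 0}
  ]
}}

```text
time_s: 8.68
tcp_pos: [0.5741, -0.0397, 0.2924]
ee_rot: [[-0.006, -1.0, -0.002], [-1.0, 0.006, -0.0], [0.0, 0.002, -1.0]]
wrist_force: [0.1, -0.5, 0.4]
gripper_width: 0.001
gripper_force: 0.0
```

```bash
python3 look.py
```

```text
8.675 [ 0.57407083 -0.03972352  0.29236889] -90.34544306278201 [ 0.09188082 -0.47177622  0.36031475] [ 12.  15.   0.  -0. -75. -13.]
scene lever c [ 0.6068 -0.0809  0.2567] turn by dir 1.551 by centre 1.631 61
knob top 0.2848 207
pin top 0.2226 18
side lever c [ 0.6046 -0.0861  0.2572] turn by dir 1.552 by centre 1.476 90
knob top 0.2941 218
pin top 0.225 12
```

The pin is rising (top about 0.223). More strokes.

Emit:
{"fn": "drive_tool", "kwargs": {
  "moves": [
    {"delta_pos": [0,0,14],"turn": 0,"claw": 0},
    {"delta_pos": [0,0,14],"turn": 0,"claw": 0},
    {"delta_pos": [0,0,14],"turn": 0,"claw": 0},
    {"delta_pos": [0,0,0],"turn": 0,"claw": 0},
    {"delta_pos": [0,0,0],"turn": 0,"claw": 0},
    {"delta_pos": [0,0,-42],"turn": 0,"claw": 0},
    {"delta_pos": [0,0,0],"turn": 0,"claw": 0},
    {"delta_pos": [0,0,0],"turn": 0,"claw": 0},
    {"delta_pos": [0,0,0],"turn": 0,"claw": 0},
    {"delta_pos": [0,0,0],"turn": 0,"claw": 0}
  ]
}}

```text
time_s: 10.02
tcp_pos: [0.5741, -0.0397, 0.2924]
ee_rot: [[-0.006, -1.0, -0.002], [-1.0, 0.006, -0.0], [0.0, 0.002, -1.0]]
wrist_force: [0.4, -0.7, -0.0]
gripper_width: 0.004
gripper_force: 0.0
```

Emit:
{"fn": "drive_tool", "kwargs": {
  "moves": [
    {"delta_pos": [0,0,14],"turn": 0,"claw": 0},
    {"delta_pos": [0,0,14],"turn": 0,"claw": 0},
    {"delta_pos": [0,0,14],"turn": 0,"claw": 0},
    {"delta_pos": [0,0,0],"turn": 0,"claw": 0},
    {"delta_pos": [0,0,0],"turn": 0,"claw": 0},
    {"delta_pos": [0,0,-42],"turn": 0,"claw": 0},
    {"delta_pos": [0,0,0],"turn": 0,"claw": 0},
    {"delta_pos": [0,0,0],"turn": 0,"claw": 0},
    {"delta_pos": [0,0,0],"turn": 0,"claw": 0},
    {"delta_pos": [0,0,0],"turn": 0,"claw": 0}
  ]
}}

```text
time_s: 11.28
tcp_pos: [0.574, -0.0397, 0.2924]
ee_rot: [[-0.006, -1.0, -0.002], [-1.0, 0.006, -0.0], [0.0, 0.002, -1.0]]
wrist_force: [0.3, -0.2, 0.5]
gripper_width: 0.004
gripper_force: 0.0
```

Emit:
{"fn": "drive_tool", "kwargs": {
  "moves": [
    {"delta_pos": [0,0,14],"turn": 0,"claw": 0},
    {"delta_pos": [0,0,14],"turn": 0,"claw": 0},
    {"delta_pos": [0,0,14],"turn": 0,"claw": 0},
    {"delta_pos": [0,0,0],"turn": 0,"claw": 0},
    {"delta_pos": [0,0,0],"turn": 0,"claw": 0},
    {"delta_pos": [0,0,-42],"turn": 0,"claw": 0},
    {"delta_pos": [0,0,0],"turn": 0,"claw": 0},
    {"delta_pos": [0,0,0],"turn": 0,"claw": 0},
    {"delta_pos": [0,0,0],"turn": 0,"claw": 0},
    {"delta_pos": [0,0,0],"turn": 0,"claw": 0}
  ]
}}

```text
time_s: 12.52
tcp_pos: [0.5741, -0.0397, 0.2924]
ee_rot: [[-0.006, -1.0, -0.002], [-1.0, 0.006, -0.0], [0.0, 0.002, -1.0]]
wrist_force: [-0.8, -0.7, 0.1]
gripper_width: 0.002
gripper_force: 0.0
```

Emit:
{"fn": "drive_tool", "kwargs": {
  "moves": [
    {"delta_pos": [0,0,14],"turn": 0,"claw": 0},
    {"delta_pos": [0,0,14],"turn": 0,"claw": 0},
    {"delta_pos": [0,0,14],"turn": 0,"claw": 0},
    {"delta_pos": [0,0,0],"turn": 0,"claw": 0},
    {"delta_pos": [0,0,0],"turn": 0,"claw": 0},
    {"delta_pos": [0,0,-42],"turn": 0,"claw": 0},
    {"delta_pos": [0,0,0],"turn": 0,"claw": 0},
    {"delta_pos": [0,0,0],"turn": 0,"claw": 0},
    {"delta_pos": [0,0,0],"turn": 0,"claw": 0},
    {"delta_pos": [0,0,-25],"turn": 0,"claw": 0},
    {"delta_pos": [0,0,0],"turn": 0,"claw": 0}
  ]
}}

```text
time_s: 13.9
tcp_pos: [0.5751, -0.0397, 0.3194]
ee_rot: [[-0.006, -1.0, 0.002], [-1.0, 0.006, -0.0], [0.0, -0.002, -1.0]]
wrist_force: [-0.1, 0.0, 0.4]
gripper_width: 0.009
gripper_force: 0.0
```

```bash
python3 look.py c6
```

```text
13.9 [ 0.57511861 -0.03969115  0.31936467] -90.33863504868694 [-0.1471236   0.01342967  0.37169993] [ 12.  14.   3.   0. -79. -13.]
scene lever c [ 0.6063 -0.0811  0.2566] turn by dir 1.611 by centre 1.626 62
knob top 0.2847 210
pin top 0.2314 29
side lever c [ 0.6047 -0.086   0.2569] turn by dir 1.539 by centre 1.478 92
knob top 0.2855 255
pin top 0.2308 17
```

View pics/c6.png

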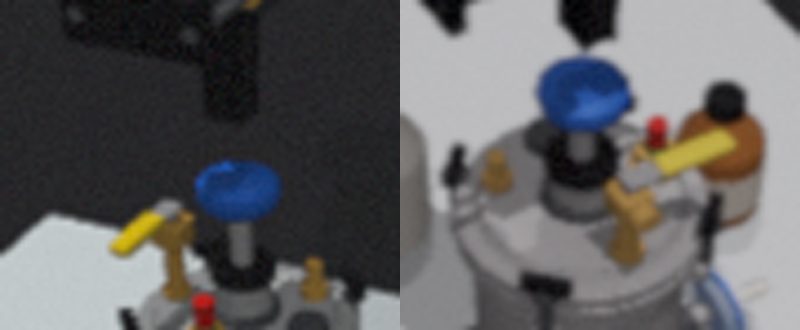

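The pin's red head stands high at left (204,305) and right (657,130), top 0.231 against 0.230 for fully out. The knob is up and the lever closed. A quick green-band check before handing in.

```bash
python3 - <<'E'
from h import *
d,W=cap("scene"); hsv=cv2.cvtColor(d["color"],cv2.COLOR_RGB2HSV)
m=(cv2.inRange(hsv,(40,90,50),(90,255,255))>0)&(np.hypot(W[...,0]-.617,W[...,1]+.04)<.02)&(W[...,2]>.2)
print(m.sum(),W[m].min(0),W[m].max(0)) if m.any() else print("no green")
if m.sum()>3: print(ticket.finish_job())
E
```

```text
2 [ 0.61968612 -0.03581133  0.21279112] [ 0.62004298 -0.03329121  0.21326385]
```

Emit:
{"fn": "drive_tool", "kwargs": {
  "moves": [
    {"delta_pos": [0,0,27],"turn": 0,"claw": 0},
    {"delta_pos": [0,0,14],"turn": 0,"claw": 0},
    {"delta_pos": [0,0,14],"turn": 0,"claw": 0},
    {"delta_pos": [0,0,12],"turn": 0,"claw": 0},
    {"delta_pos": [0,0,0],"turn": 0,"claw": 0},
    {"delta_pos": [0,0,0],"turn": 0,"claw": 0},
    {"delta_pos": [0,0,-50],"turn": 0,"claw": 0},
    {"delta_pos": [0,0,-25],"turn": 0,"claw": 0},
    {"delta_pos": [0,0,0],"turn": 0,"claw": 0},
    {"delta_pos": [0,0,0],"turn": 0,"claw": 0},
    {"delta_pos": [0,0,0],"turn": 0,"claw": 0},
    {"delta_pos": [0,0,0],"turn": 0,"claw": 0}
  ]
}}

```text
time_s: 15.55
tcp_pos: [0.5742, -0.0397, 0.3255]
ee_rot: [[-0.006, -1.0, -0.002], [-1.0, 0.006, -0.0], [0.0, 0.002, -1.0]]
wrist_force: [-0.1, 0.3, 0.4]
gripper_width: 0.004
gripper_force: 0.0
```

```bash
python3 look.py; python3 - <<'E'
from h import *
d,W=cap("scene"); cv2.imwrite("pics/g.png",cv2.resize(d["color"][160:200,205:255,::-1],(500,400),interpolation=cv2.INTER_CUBIC))
E
```

```text
15.55 [ 0.57416071 -0.03970377  0.32547561] -90.34473749811106 [-0.09948627  0.26413834  0.40119298] [ 12.  14.   4.  -0. -80. -13.]
scene lever c [ 0.6063 -0.0809  0.2565] turn by dir 1.519 by centre 1.632 62
knob top 0.2848 212
pin top 0.2305 28
side lever c [ 0.6045 -0.0858  0.2569] turn by dir 1.534 by centre 1.485 93
knob top 0.2856 254
pin top 0.2318 17
```

View pics/g.png

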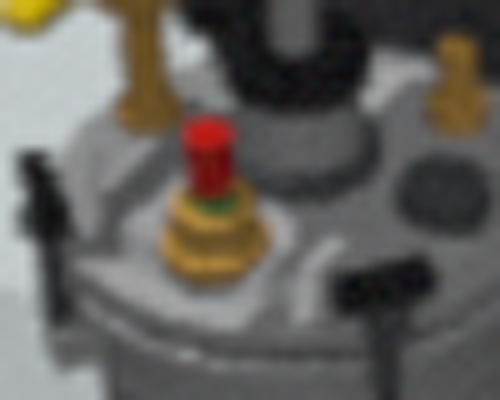

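The green band shows at (213,203) under the red pin. The extra stroke did not raise the pin further, so it is at its stop.

```bash
python3 -c "
from station import ticket
print(ticket.finish_job())"
```

```text
the job is handed in; nothing more can be done
None
```

Job handed in at about 16 s: the vent is closed, the indicator pin is fully out with its green band showing, the plunger is up, and the arm is clear of the vessel; no verdict came back.

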